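# Hang the tip bin on its keyhole stud

## Task

Hang the emptied tip bin back on the front of the service pedestal: feel gently for the headed stud with the keyhole in the bin's back wall, slip the keyhole over the head until the wall lies against the pedestal, then slide the bin down until it is locked fully home behind the head before you let go of it. Use a light hand against the pedestal, and leave the bottle, the tip box and the tube rack alone.

Things in the scene. Friction and masses are not known exactly. Their poses are not given: they have to be found in the camera images.
- tip_bin: Open-topped grey plastic bin, loose, 0.2 to 0.33 kg, upright on the bench, its back turned roughly to the pedestal. 80 mm deep (x), 62 mm wide (y), walls 3 mm; side walls 120 mm high, front 108, back 140. Origin: centre of its underside; z up, +x to its back wall (outer face at x = +40 mm), -x to its front. Easily gripped from above across the 62 mm width just below the rim.
- keyhole (a point): Point on the bin's outer back face at the centre of the keyhole's round entry (bin x = 40, y = 0, z = 105 mm); axes as the bin's. The entry is 16 mm across; from it an 8 mm wide slot runs straight up to a closed end 18 mm above the entry's centre. The wall is 3 mm thick there.
- pedestal: White steel service pedestal, fixed to the bench, 90 mm deep (x), 240 wide (y), 178 high. Origin: centre of its underside; z up; -x points out of its flat front face (at x = -45 mm). To hang, the bin has the pedestal's yaw, +x towards the face; with the stud's head in the round entry its underside is 55 mm above the bench, home it is 40 mm above.
- rail_mid (a point): Middle of the flush rail in the pedestal's front face, 160 mm above the bench; axes as the pedestal's. One stud stands straight out of the rail at this height: shank 6 mm thick and 5 long, then a flat head 12 mm across and 3 thick (ends 8 mm from the face). It is clamped tight in the +y half of the rail, anywhere from 7 to 39 mm to +y of this point: see or feel where.
- reagent_bottle: Glass reagent bottle with a blue cap, 56 mm in diameter, 125 mm high, loose; origin: centre of its underside. Bystander.
- tip_box: Closed pipette-tip box, black with a clear lid, 85 x 120 x 62 mm (x, y, z), loose; origin: centre of its underside. Bystander.
- tube_rack: White rack with small tubes, 60 x 140 x 39 mm (x, y, z), loose; origin: centre of its underside. Bystander.

How it is judged:
By the outcome, as a careful person would: the job done as asked, in the order asked, and still so for the second after the job is handed in, with the robot touching nothing.
It also fails if it takes over 72 s, if anything falls off the work surface, if the arm or the gripper's body presses on something with over 40 N, if the wrist force passes 120 N, or if a joint passes its speed limit or range.

## Robot

A 6-joint arm with a two-finger parallel gripper is mounted at the origin on the work surface. World frame = base frame: x ahead of the robot, y to its left, z up, the work surface at z = 0. Lengths are in m, angles in rad, forces in N, time in s.
With the tool pointing down it reaches from about 0.425 to 0.95 m from the base axis. Payload 3.5 kg.
Tool frame: the origin (TCP) lies midway between the tips of the shut fingers; the grasp point (between the pads) lies 19 mm behind it; z points along the fingers, y is the line along which they close (so a half turn about z gives the same grasp; the last joint's range is limited). The gripper opens to 85 mm and grips with 20 to 120 N. Pads are 22 mm wide; open, the fingers measure 114 mm over their backs; the gripper's body (76 mm by 85 mm) begins 54 mm behind the grasp point. The pads swing forward as they close: fully open they stand 13 mm farther back than shut.
Start: joints at [1.143, 0.286, 1.577, -0, 1.279, -0.15], TCP at [0.185, 0.649, 0.231] pointing down, gripper open.
Joint ranges: [-2.77, 2.77], [-0.9, 2.22], [0.21, 2.48], [-1.53, 4.67], [0.24, 2.81], [-2.84, 2.84]. Speed limits (rad/s): [2.79, 2.79, 3.14, 3.14, 3.14, 3.14].

## Interface

Orientations are given as a unit quaternion [x, y, z, w].
In Python, from plant import ctrl, cams, order gives the robot as it stands.
- The arm moves only by the tool move_arm, never from a script. Its argument "plan" is one flat list of numbers, 7 for each row, row after row: the shift along the world's x, y, z in mm, then the turn, a rotation vector about the world's x, y, z in degrees, then the finger opening in mm, from 0 to 85.4. A call has 1 to 12 rows; each row shifts and turns the commanded pose from where the row before left it; what a row does not reach is not made up. A row lasts 1/10 s, in which the tool goes at most 50 mm and 8.59 degrees, less where a joint would pass 70% of its speed; a pose out of reach is approached as far as the arm can. A call is refused whole if a number of a shift passes 50 or a number of a turn 8.59, either way. A call with a gripper value outside its range is refused whole. The fingers move at their own pace and stop on an object; "newtons" is the grip in N (left out, the last holds). Time passes only in rows, so rows that do not move let the fingers close. It gives the time, the measured TCP pose, the force, the opening and the grip force at its end, in the units of the state.
- ctrl.get_state(): the state, without advancing time (a new reading comes with each control period).
- cams.read_camera(name): name is "scene" or "top" or "wrist"; returns a dict with "color" (480x640x3 uint8, red, green, blue), "fov_y" (degrees; the focal length in pixels is half the picture's height over the tangent of half this angle, whatever the lens; pixels are square), "cx", "cy" (the principal point, pixels), "origin" and "orientation" of the camera in the world; the wrist camera has in their place "T_tool_cam" (4x4, takes a point from camera to tool coordinates, whose origin is the TCP and whose axes are the flange's). Camera axes: x right, y up, looking along -z (the intrinsics and any distortion apply to the point x, -y, -z); pixel columns grow to the right and rows downward; lengths in m; the calibration is good to about 2 mm. A picture is of the moment at which its call begins: read the wrist's pose just before it. There is no depth.
- order.sign_off(): hands the job in; it is judged then, once.
The state is a dict: "time": time; "qpos": joint angles; "dq": joint speeds; "joint_efforts": joint torques, N m; "eef_pos": TCP position; "tcp_rot": TCP orientation; "contact_force": force on the tool from outside, world axes, zero at the start; "wrist_torque": the same for the moment, N m; "opening": opening from 0.0 (shut) to 1.0 (fully open); "finger_force": force on a finger pad.
Only numpy, scipy, OpenCV 4.12 (cv2) and the standard library are available. Lean on these libraries where they do the work, as an engineer would, in place of code of your own. Each camera call takes 0.05 s, during which the arm holds its last target. There are 200 camera calls.

## Working session

There is one attempt and no reset: what is moved stays moved. The work goes in short steps, Python scripts to look and compute and a tool call to move; the robot and the scene stay as the last step left them, time stands still between calls to the robot, and variables do not carry over. Pictures are saved under pics/ and viewed, at most 10 in all, crops included, and the job is handed in when it is done.

Besides the shell and the picture viewer there is one more tool, called after "Request:" as a command line: name --argument value ..., lists and objects as JSON in quotes. move_arm: Moves the arm, as the interface text tells. Its arguments: {"type":"object","properties":{"plan":{"type":"array","items":{"type":"number"}},"newtons":{"type":"number"}},"required":["plan"]}

```bash
mkdir -p pics; ls
python3 - <<'E'
from plant import ctrl,cams
import cv2,json
s=ctrl.get_state(); print(s)
import pickle
for n in ("scene","top","wrist"):
    c=cams.read_camera(n); cv2.imwrite(f"pics/{n}0.png",c["color"][:,:,::-1])
    pickle.dump((s,c),open(f"pics/{n}0.pkl","wb"))
    print(n,{k:v for k,v in c.items() if k!="color"})
E
```

```text
pics
{'time': 0.0, 'qpos': array([ 1.14300191e+00,  2.87210971e-01,  1.57822637e+00,  5.65571879e-07,
        1.27857992e+00, -1.50018879e-01]), 'dq': array([ 0.0012546 , -0.00015339,  0.000489  , -0.00017918,  0.00058569,
       -0.00135497]), 'joint_efforts': array([-2.17748944e-03, -4.05978084e+01, -2.92628253e+01, -1.80929464e-04,
        5.85545087e-03,  1.13645490e-05]), 'eef_pos': array([0.18479758, 0.64851051, 0.22989024]), 'tcp_rot': array([ 1.38441661e-01,  9.90369849e-01, -1.16198340e-03, -3.45649971e-04]), 'contact_force': array([ 0.37374567, -0.06750415, -0.48967771]), 'wrist_torque': array([ 0.05168959, -0.06006119, -0.01625373]), 'finger_force': 0.0, 'opening': 1.001706382659236}
scene {'fov_y': 55.347660860506004, 'cx': 321.6847462412452, 'cy': 228.78714642506407, 'origin': array([ 1.19105314, -0.21155611,  0.81474976]), 'orientation': array([0.26790165, 0.23316829, 0.59276733, 0.72283342])}
top {'fov_y': 46.01444512537394, 'cx': 325.8913292937229, 'cy': 233.4588020142327, 'origin': array([ 0.43561411, -0.13650726,  1.39750358]), 'orientation': array([ 0.04510356, -0.03080394, -0.69956482,  0.71247867])}
wrist {'fov_y': 59.68894257480052, 'cx': 324.2455709930784, 'cy': 240.0864936000583, 'T_tool_cam': array([[ 5.37852196e-04,  9.62648291e-01,  2.70754462e-01,
         7.07744270e-02],
       [ 9.99999855e-01, -5.15464252e-04, -1.53797419e-04,
         4.61191534e-04],
       [-8.48857662e-06,  2.70754506e-01, -9.62648429e-01,
        -1.43033108e-01],
       [ 0.00000000e+00,  0.00000000e+00,  0.00000000e+00,
         1.00000000e+00]])}
```

View pics/scene0.png

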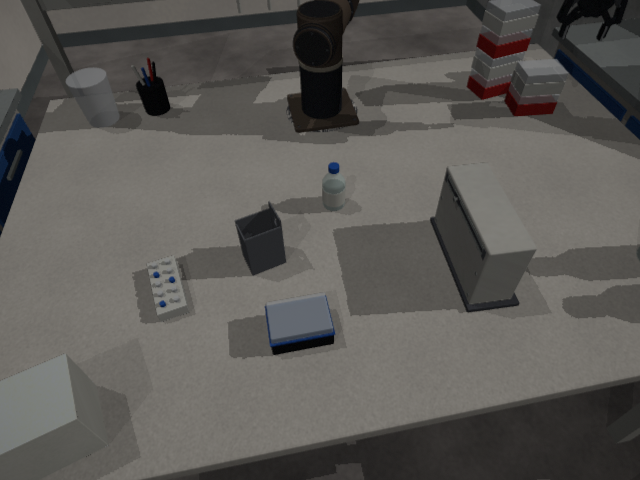

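View pics/top0.png

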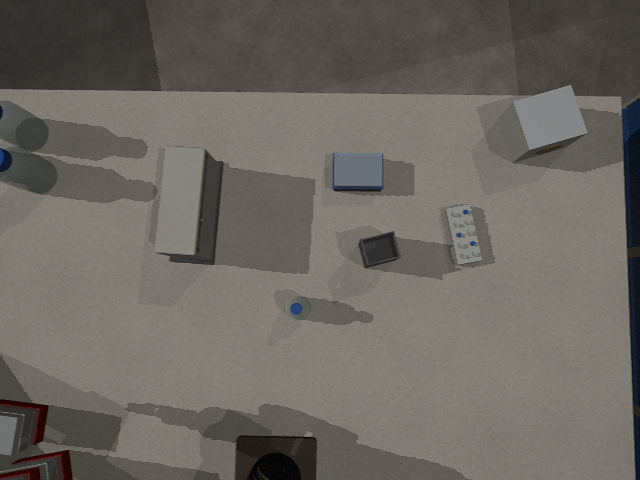

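The scene shows the bin at about (262,240), the pedestal at (485,240) with its face to the left, the bottle at (333,185) and the tip box at (300,322). The top view has the bin rim at about (379,249) and the pedestal at (185,205), with the stud near (201,218). I'll enlarge these areas.

```bash
cat > h.py <<'E'
import numpy as np, pickle, cv2
from scipy.spatial.transform import Rotation as R
def load(n): return pickle.load(open(f"pics/{n}.pkl","rb"))
def cam(s,c):
    if "origin" in c: return np.array(c["origin"]),R.from_quat(c["orientation"]).as_matrix()
    T=c["T_tool_cam"]; Rt=R.from_quat(s["tcp_rot"]).as_matrix()
    return s["eef_pos"]+Rt@T[:3,3], Rt@T[:3,:3]
def f(c): return 240/np.tan(np.radians(c["fov_y"]/2))
def ray(sc,p):
    s,c=sc;o,M=cam(s,c);d=M@np.array([(p[0]-c["cx"])/f(c),-(p[1]-c["cy"])/f(c),-1]);return o,d
def atz(sc,p,z): o,d=ray(sc,p); return o+d*(z-o[2])/d[2]
def onplane(sc,p,q,n): o,d=ray(sc,p); return o+d*(np.dot(np.array(q)-o,n)/np.dot(d,n))
def proj(sc,P):
    s,c=sc;o,M=cam(s,c);v=M.T@(np.array(P)-o);return np.array([c["cx"]-f(c)*v[0]/v[2],c["cy"]+f(c)*v[1]/v[2]])
def snap(n,name):
    from plant import ctrl,cams
    s=ctrl.get_state();c=cams.read_camera(n);pickle.dump((s,c),open(f"pics/{name}.pkl","wb"));return s,c
E
python3 - <<'E'
from h import *
t=load("top0")[1]["color"];s=load("scene0")[1]["color"]
A=cv2.resize(t[140:270,150:230],None,fx=4,fy=4,interpolation=2)   # 320x520
B=cv2.resize(t[220:280,345:415],None,fx=4,fy=4,interpolation=2) #280x240
C=cv2.resize(s[155:315,425:535],None,fx=3,fy=3,interpolation=2)  # 330x480
D=cv2.resize(s[200:280,230:295],None,fx=3,fy=3,interpolation=2)  # 195x240
im=np.zeros((600,800,3),np.uint8)
im[:520,:320]=A; im[:240,320:600]=B; im[:240,602:797]=D;
cv2.imwrite("pics/c1.png",im[:,:,::-1])
C=cv2.resize(s[155:315,425:535],None,fx=3.75,fy=3.75,interpolation=2);cv2.imwrite("pics/c2.png",C[:,:,::-1])
E
```

```text
(no output)
```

View pics/c1.png

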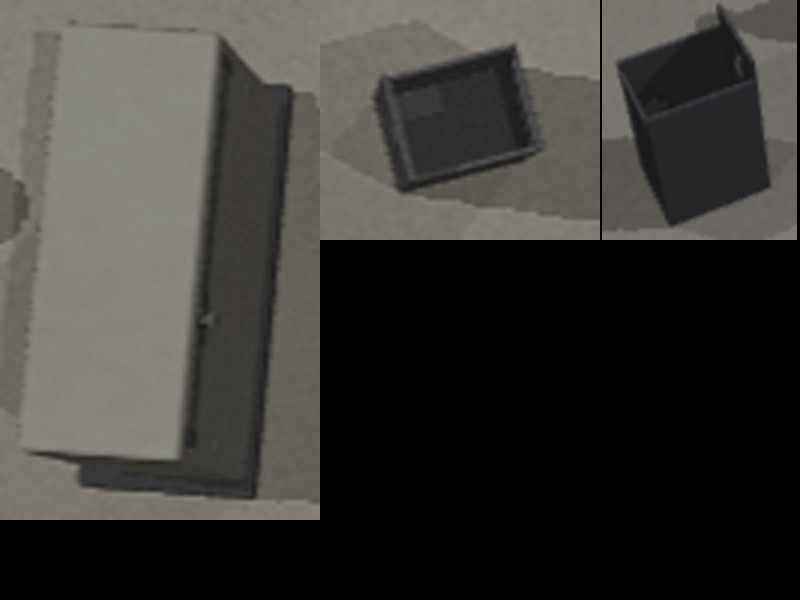

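View pics/c2.png

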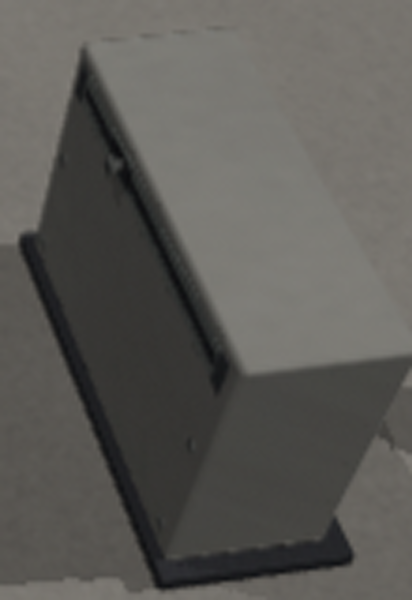

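The crops show the stud head at top pixel (202,220) and scene pixel (455,198.5). The pedestal's front top edge runs (204.5,149)–(195.5,255) in the top view and (447.7,167)–(489.8,254.7) in the scene. The bin's back faces left in the top view, towards the pedestal, with its rim corners readable. Next I fit the poses.

Run:
```python
from h import *
from scipy.optimize import least_squares
T=load("top0");S=load("scene0")
B=lambda x,y:(345+(x-320)/4,220+y/4)
D=lambda x,y:(230+(x-602)/3,200+y/3)
A=lambda x,y:(150+x/4,140+y/4)
C=lambda x,y:(425+x/3.75,155+y/3.75)
bp=[(S,(-40,-31,0),D(672,224)),(S,(40,-31,0),D(770,187)),(S,(40,-31,140),D(755,67)),(S,(40,31,140),D(718,5)),(S,(-40,-31,112),D(650,117)),(S,(-40,31,112),D(618,63)),
(T,(-40,-31,112),B(516,46)),(T,(-40,31,112),B(543,150)),(T,(40,-31,140),B(388,76)),(T,(40,31,140),B(410,187))]
pp=[(T,(-45,-120,178),A(218,36)),(T,(-45,120,178),A(182,460)),(T,(45,-120,178),A(63,28)),(T,(45,120,178),A(22,452)),
(S,(-45,120,178),C(85,45)),(S,(-45,-120,178),C(243,374)),(S,(45,-120,178),C(408,355))]
def fit(pts,x0):
    def r(v):
        M=R.from_euler('z',v[2]).as_matrix()
        return np.concatenate([proj(s,M@np.array(p)/1000+[v[0],v[1],0])-q for s,p,q in pts])
    o=least_squares(r,x0,loss='soft_l1');print(o.x,np.degrees(o.x[2]));print(r(o.x).reshape(-1,2).round(1).tolist());return o.x
b=fit(bp,[.4,-.26,1.8]);p=fit(pp,[.5,.25,1.55])
M=R.from_euler('z',p[2]).as_matrix();q=M@[-.053,0,.16]+[p[0],p[1],0]
for s,px in((T,A(208,321)),(S,C(113,163))):
    w=onplane(s,px,q,M[:,0]); print("stud world",w,"ped",(M.T@(w-[p[0],p[1],0]))*1000)
    w=atz(s,px,.16);print((M.T@(w-[p[0],p[1],0]))*1000)
print("bottle",atz(T,(296,309),.125),"box",atz(T,(358,172),.062), "boxcorners",[atz(T,k,.06) for k in((333,190),(383,190))])
```

```text
[ 0.54008121 -0.23404794  1.83310906] 105.02941264763896
[[-0.7, 0.6], [0.2, -0.1], [-0.2, -2.5], [0.8, -1.3], [-0.8, 3.5], [-0.0, 1.2], [0.0, 0.3], [0.2, 0.7], [-1.4, 0.1], [-0.0, -0.7]]
[0.63586167 0.21038948 1.52140005] 87.16980168530996
[[1.2, -1.3], [0.1, 0.5], [-0.3, -1.9], [-0.9, -0.2], [-2.0, -1.0], [-0.6, -0.2], [4.3, -1.3]]
stud world [0.59060187 0.15956224 0.18301255] ped [-53.          42.69493986 183.01254534]
[-47.25182223  40.03876794 160.        ]
stud world [0.60136466 0.15903016 0.16937714] ped [-53.          31.91900446 169.37713948]
[-48.04507899  40.7424816  160.        ]
bottle [ 0.40165717 -0.04587805  0.125     ] box [ 0.72919518 -0.18234029  0.062     ] boxcorners [array([ 0.68476641, -0.12305365,  0.06      ]), array([ 0.68665212, -0.24282339,  0.06      ])]
```

The first fit puts the bin at (0.54, −0.234) with yaw 105°. The pedestal is at (0.636, 0.210) with yaw 87°, and the stud about 36 mm to +y. I'll look at the stud from close above while turning the tool to the bin's yaw.

Request:
move_arm --plan '[32, -36, 6, 0, 0, -7.4, 85, 32, -36, 6, 0, 0, -7.4, 85, 32, -36, 6, 0, 0, -7.4, 85, 32, -36, 6, 0, 0, -7.4, 85, 32, -36, 6, 0, 0, -7.4, 85, 32, -36, 6, 0, 0, -7.4, 85, 32, -36, 4, 0, 0, -7.4, 85, 32, -36, 0, 0, 0, -7.4, 85, 32, -36, 0, 0, 0, 0, 85, 32, -36, 0, 0, 0, 0, 85, 32, -36, 0, 0, 0, 0, 85, 32, -36, 0, 0, 0, 0, 85]'

```text
time: 1.35
eef_pos: [0.5699, 0.2154, 0.271]
tcp_rot: [0.61, 0.793, -0.0, -0.0]
contact_force: [0.5, 0.3, -0.1]
opening: 0.995
finger_force: 0.0
```

Request:
move_arm --plan '[8, -45, 0, 0, 0, 0, 85, 8, -45, 0, 0, 0, 0, 85, 8, -45, 0, 0, 0, 0, 85, 0, 0, 0, 0, 0, 0, 85, 0, 0, 0, 0, 0, 0, 85]'

```text
time: 1.85
eef_pos: [0.593, 0.0811, 0.2709]
tcp_rot: [0.611, 0.792, -0.0, -0.001]
contact_force: [0.2, -0.4, -0.0]
opening: 0.992
finger_force: 0.0
```

Run:
```python
from h import *
s,c=snap("wrist","w1");print(s["eef_pos"],s["tcp_rot"],s["contact_force"],s["time"])
cv2.imwrite("pics/w1.png",c["color"][:,:,::-1])
```

```text
[0.59300978 0.08114924 0.27087892] [ 6.10557795e-01  7.91971524e-01 -7.01168697e-05 -5.28060074e-04] [ 0.17089693 -0.41657428 -0.04462554] 1.85
```

View pics/w1.png

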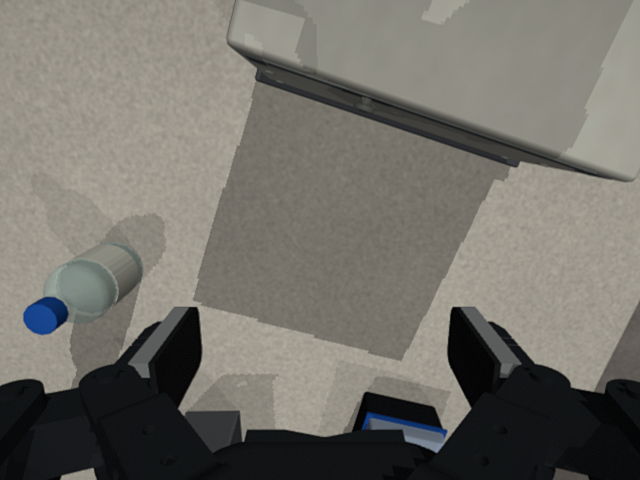

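The wrist view shows the pedestal's top front edge running from about (230,42) to (632,180), with the stud at about (366,103). I'll enlarge it.

Run:
```python
from h import *
s,c=load("w1");im=c["color"]
a=cv2.resize(im[70:140,320:420],None,fx=6,fy=6,interpolation=2)
b=cv2.resize(im[20:80,215:275],None,fx=3,fy=3,interpolation=2)
d=cv2.resize(im[140:200,580:640],None,fx=3,fy=3,interpolation=2)
o=np.zeros((600,600,3),np.uint8);o[:420]=a;o[420:,:180]=b;o[420:,200:380]=d
cv2.imwrite("pics/w1c.png",np.clip(o[:,:,::-1].astype(float)*1.6,0,255))
```

```text
[ WARN:0@0.294] global loadsave.cpp:1063 imwrite_ Unsupported depth image for selected encoder is fallbacked to CV_8U.
```

View pics/w1c.png

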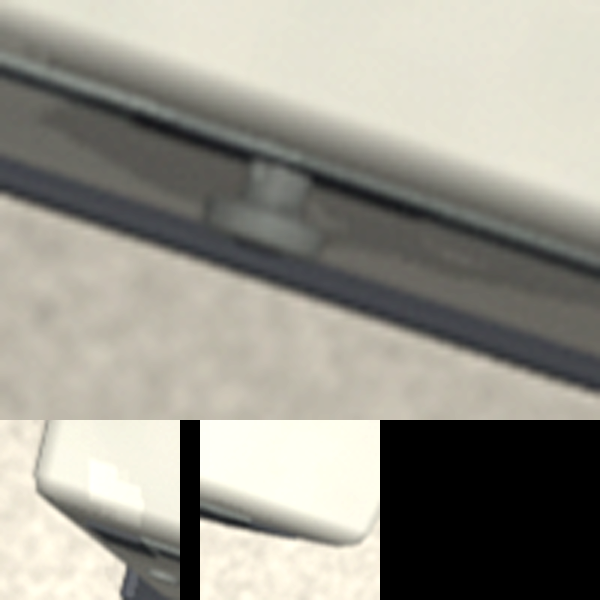

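Run:
```python
from h import *
W=load("w1");q=lambda x,y:(320+x/6,70+y/6)
print("cam",cam(*W)[0])
a=atz(W,(226.7,43.3),.174);b=atz(W,(630,181.7),.174);print(a,b,np.linalg.norm(a-b))
d=(a-b)[:2];print("yaw",np.degrees(np.arctan2(d[1],d[0]))-90)
e=atz(W,q(0,60),.173);g=atz(W,q(600,270),.173);d2=(e-g)[:2];print(e,g,"yaw2",np.degrees(np.arctan2(d2[1],d2[0]))-90)
for p in((207,215),(325,240),(266,227)): print("head",atz(W,q(*p),.16))
print("shank",atz(W,q(280,185),.163))
u=d/np.linalg.norm(d);m=(a+b)[:2]/2;h=atz(W,q(266,227),.16)[:2]
n=np.array([-u[1],u[0]]);print("along",(h-m)@u*1000,"off",(h-m)@n*1000)
```

```text
cam [0.5738942  0.14862418 0.41396328]
[0.51363309 0.17428693 0.174     ] [0.75117417 0.16165062 0.174     ] 0.2378769489390932
yaw 86.95494652192764
[0.56567043 0.16935477 0.173     ] [0.62359799 0.16588872 0.173     ] yaw2 86.57583626267001
head [0.58805895 0.16199764 0.16      ]
head [0.59971527 0.1626897  0.16      ]
head [0.59386694 0.16238745 0.16      ]
shank [0.59385096 0.16621783 0.163     ]
along 38.18579571039436 off 7.620561929159537
```

The stud head is at about (0.594, 0.162), 38 mm along the rail. The pedestal's yaw is 87° and its face is at y≈0.168. Next I go over the bin.

Request:
move_arm --plan '[-7.5, -45, 0, 0, 0, 0, 85, -7.5, -45, 0, 0, 0, 0, 85, -7.5, -45, 0, 0, 0, 0, 85, -7.5, -45, 0, 0, 0, 0, 85, -7.5, -45, 0, 0, 0, 0, 85, -7.5, -45, 0, 0, 0, 0, 85, -7.5, -40, 0, 0, 0, 0, 85, 0, 0, 0, 0, 0, 0, 85, 0, 0, 0, 0, 0, 0, 85]'

```text
time: 2.8
eef_pos: [0.5408, -0.227, 0.2711]
tcp_rot: [0.609, 0.793, 0.0, -0.0]
contact_force: [-0.7, 0.4, 0.7]
opening: 0.992
finger_force: 0.0
```

Run:
```python
from h import *
s,c=snap("wrist","w2");print(s["eef_pos"],s["tcp_rot"],s["contact_force"],s["time"])
cv2.imwrite("pics/w2.png",np.clip(c["color"][:,:,::-1]*1.5,0,255).astype(np.uint8))
```

```text
[ 0.54083259 -0.22699207  0.27112743] [ 6.09496909e-01  7.92788273e-01  3.80733021e-04 -3.57287946e-04] [-0.66395979  0.38753303  0.70989206] 2.8
```

View pics/w2.png

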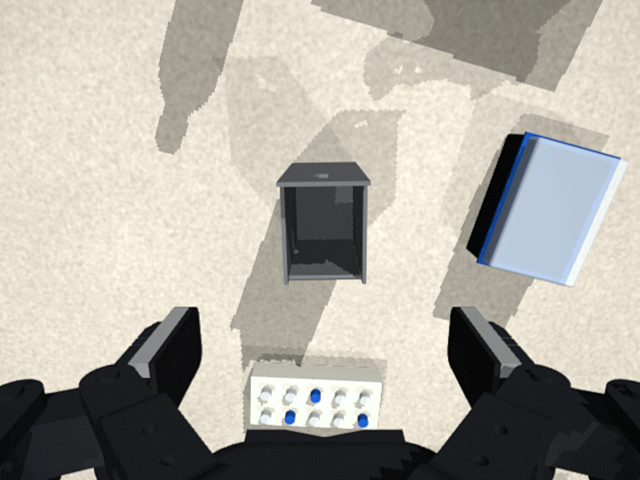

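The bin's back-wall top corners are at (277,184) and (371,184), its bottom back edge at (289,163)–(358,163), and its front rim corners at (284,283) and (366,283).

Run:
```python
from h import *
from scipy.optimize import least_squares
W=load("w2")
pts=[((40,31,140),(277,184.5)),((40,-31,140),(371,184.5)),((40,31,0),(289.5,163)),((40,-31,0),(357.5,163)),((-40,31,112),(284,283)),((-40,-31,112),(366.5,282.5))]
def r(v):
    M=R.from_euler('z',v[2]).as_matrix()
    return np.concatenate([proj(W,M@np.array(p)/1000+[v[0],v[1],0])-q for p,q in pts])
o=least_squares(r,[.54,-.23,1.83]);v=o.x
print(v,np.degrees(v[2]),r(v).reshape(-1,2).round(1).tolist())
t=R.from_quat(W[0]["tcp_rot"]).as_matrix();print("tool x ang",np.degrees(np.arctan2(t[1,0],t[0,0])))
M=R.from_euler('z',v[2]).as_matrix()
print("bin in tcp, bin axes mm",(M.T@(np.r_[v[:2],0]-W[0]["eef_pos"]))*1000, "world",(np.r_[v[:2],0]-W[0]["eef_pos"])*1000)
```

```text
[ 0.54166927 -0.2357842   1.84053345] 105.45479862801308 [[-0.4, 0.0], [0.1, -0.8], [2.9, 1.2], [-1.7, 0.6], [0.8, -0.2], [-1.4, -0.4]]
tool x ang 104.89372274782374
bin in tcp, bin axes mm [  -8.69716498    1.53648652 -271.12743423] world [   0.83667509   -8.792124   -271.12743423]
```

Request:
move_arm --plan '[1, -9, -20, 0, 0, 0.5, 85, 0, 0, -45, 0, 0, 0, 85, 0, 0, -45, 0, 0, 0, 85, 0, 0, -40, 0, 0, 0, 85, 0, 0, -25, 0, 0, 0, 85, 0, 0, -16, 0, 0, 0, 85, 0, 0, 0, 0, 0, 0, 85, 0, 0, 0, 0, 0, 0, 50, 0, 0, 0, 0, 0, 0, 50, 0, 0, 0, 0, 0, 0, 50, 0, 0, 0, 0, 0, 0, 50, 0, 0, 0, 0, 0, 0, 50]' --newtons 45

```text
time: 4.05
eef_pos: [0.5432, -0.2377, 0.0828]
tcp_rot: [0.606, 0.795, 0.0, 0.002]
contact_force: [1.4, 1.2, 6.6]
opening: 0.719
finger_force: 51.8
```

Request:
move_arm --plan '[0, 0, 20, 0, 0, 0, 50, 0, 0, 25, 0, 0, 0, 50, 0, 0, 25, 0, 0, 0, 50, 6, 41, 0, 0, 0, -2.3, 50, 6, 41, 0, 0, 0, -2.3, 50, 6, 41, 0, 0, 0, -2.3, 50, 6, 41, 0, 0, 0, -2.3, 50, 6, 41, 0, 0, 0, -2.3, 50, 6, 41, 0, 0, 0, -2.3, 50, 6, 41, 0, 0, 0, -2.3, 50, 6, 31, 0, 0, 0, -2.3, 50, 0, 0, 0, 0, 0, 0, 50]'

```text
time: 5.25
eef_pos: [0.5888, 0.0846, 0.1494]
tcp_rot: [0.724, 0.69, -0.0, -0.001]
contact_force: [-0.1, -0.6, -3.0]
opening: 0.721
finger_force: 51.0
```

Run:
```python
from h import *
s,c=snap("wrist","w3");print(s["eef_pos"],s["tcp_rot"],s["contact_force"],s["wrist_torque"],s["time"])
t=R.from_quat(s["tcp_rot"]).as_matrix();print("tool x ang",np.degrees(np.arctan2(t[1,0],t[0,0])))
cv2.imwrite("pics/w3.png",np.clip(c["color"][:,:,::-1]*1.5,0,255).astype(np.uint8))
```

```text
[0.58881132 0.08458136 0.14938958] [ 7.24215083e-01  6.89573345e-01 -2.67222197e-04 -1.02197765e-03] [-0.12807923 -0.57742753 -3.03501519] [-0.0915084   0.0206267   0.02964629] 5.25
tool x ang 87.19269650718918
```

View pics/w3.png

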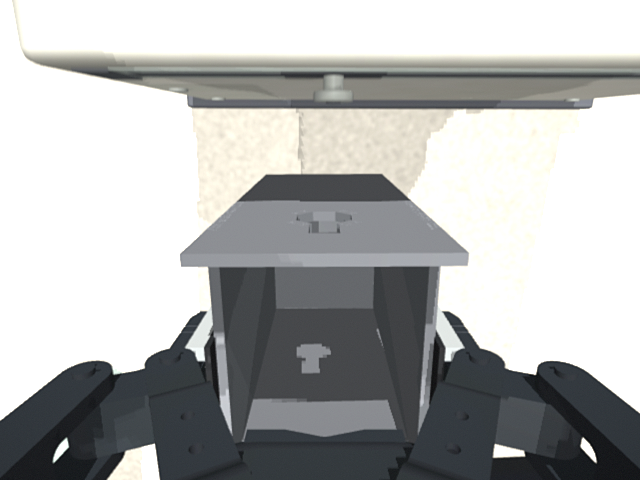

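Here the stud head is at (334,93) and the keyhole entry at (324.5,217). The rail and the bin's back wall look parallel. I'll compute the offset.

Run:
```python
from h import *
W=load("w3");s=W[0];t=R.from_quat(s["tcp_rot"]).as_matrix()
g=W[1]["color"].astype(int).sum(2)
for p,z,n in(((334,95),.16,"stud"),((334,95),.166,"stud hi"),((324.5,217),.149-.0828+.105,"key"),((182,252),.2066,"cornerL"),((467,252),.2066,"cornerR"),((25,64),.172,"e"),((110,76),.172,"railL"),((600,74),.172,"railR")):
    w=atz(W,p,z);print(n,w.round(4),"tool",(t.T@(w-s["eef_pos"])*1000).round(1))
e=cv2.Canny(W[1]["color"],30,80)
for c in (120,200,280,400,480,560): print(c,[r for r in range(40,130) if e[r,c]])
```

```text
stud [0.5937 0.162  0.16  ] tool [ 77.6   1.  -10.5]
stud hi [0.5935 0.1616 0.166 ] tool [ 77.2   0.9 -16.5]
key [0.5891 0.1272 0.1712] tool [ 42.6  -1.8 -21.8]
cornerL [0.5586 0.1289 0.2066] tool [ 42.8 -32.5 -57.1]
cornerR [0.6198 0.126  0.2066] tool [ 42.9  28.8 -57.2]
e [0.511  0.1732 0.172 ] tool [ 84.7 -82.1 -22.4]
railL [0.5332 0.1691 0.172 ] tool [ 81.7 -59.7 -22.4]
railR [0.665  0.1631 0.172 ] tool [ 82.2  72.2 -22.7]
120 [60, 66, 71, 81]
200 [67, 71, 76, 98, 108]
280 [67, 71, 73, 76, 99, 105, 108]
400 [67, 72, 77, 100, 108]
480 [67, 72, 77, 100, 109, 112, 113]
560 [68, 72, 77, 100, 106, 109]
```

Request:
move_arm --plan '[1.4, 7, -4, 0, 0, 0, 50, 1.4, 7, -4, 0, 0, 0, 50, 1, 7, -3.6, 0, 0, 0, 50, 0.4, 5, 0, 0, 0, 0, 50, 0, 0, 0, 0, 0, 0, 50, 0, 0, 0, 0, 0, 0, 50, 0, 0, 0, 0, 0, 0, 50]'

```text
time: 6.0
eef_pos: [0.5939, 0.1069, 0.139]
tcp_rot: [0.726, 0.688, 0.0, 0.0]
contact_force: [-0.4, 0.3, -2.6]
opening: 0.718
finger_force: 51.0
```

Run:
```python
from h import *
s,c=snap("wrist","w4");t=R.from_quat(s["tcp_rot"]).as_matrix()
print(s["eef_pos"],s["contact_force"],s["wrist_torque"],s["time"],"ang",np.degrees(np.arctan2(t[1,0],t[0,0])),"tilt",t[:,2])
d=(t.T@(np.array([.5935,.1617,.16])-s["eef_pos"])*1000);print("stud in tool (earlier est)",d)
im=np.clip(c["color"][60:310,170:480]*1.5,0,255).astype(np.uint8);im=cv2.resize(im,(744,600),interpolation=2)
cv2.imwrite("pics/w4.png",im[:,:,::-1])
```

```text
[0.59392725 0.10689032 0.13896001] [-0.40806615  0.27761559 -2.61489888] [ 0.0182415  -0.03521726  0.04663021] 6.0 ang 86.97306707261589 tilt [ 3.95234472e-04 -1.39807007e-04 -9.99999912e-01]
stud in tool (earlier est) [ 54.70814659  -3.31243307 -21.0478237 ]
```

View pics/w4.png

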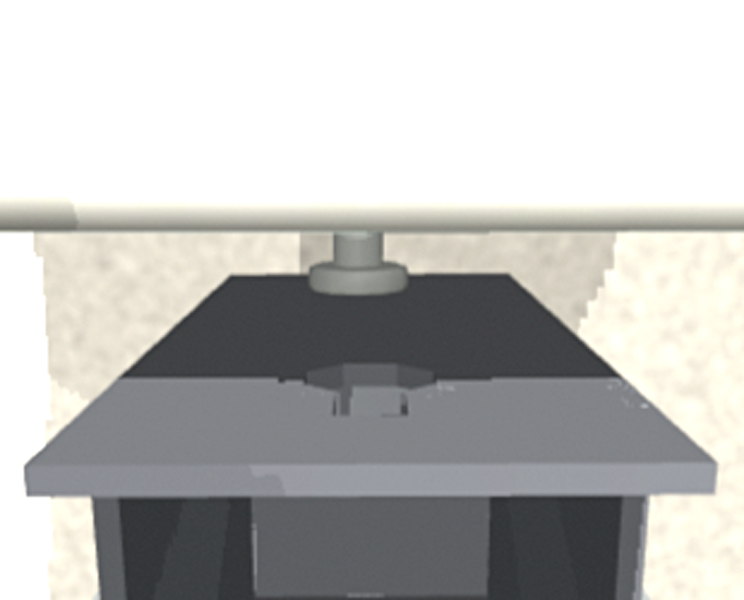

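The head is centred at crop x=358 and the keyhole at 371, so the bin has to go about 1.5 mm towards −x and 1 mm down. About 10 mm remain to the head. I advance in small steps and watch the force.

Request:
move_arm --plan '[-1.5, 0, -1, 0, 0, 0, 50, 0, 2, 0, 0, 0, 0, 50, 0, 2, 0, 0, 0, 0, 50, 0, 1, 0, 0, 0, 0, 50, 0.1, 1, 0, 0, 0, 0, 50, 0.1, 1, 0, 0, 0, 0, 50, 0.1, 1, 0, 0, 0, 0, 50, 0, 0, 0, 0, 0, 0, 50, 0, 0, 0, 0, 0, 0, 50]'

```text
time: 6.95
eef_pos: [0.5926, 0.1151, 0.1377]
tcp_rot: [0.725, 0.688, -0.0, 0.0]
contact_force: [0.7, 0.1, -1.6]
opening: 0.718
finger_force: 51.0
```

Run:
```python
from h import *
s,c=snap("wrist","w5");print(s["eef_pos"],s["contact_force"],s["wrist_torque"])
```

```text
[0.59258647 0.11514465 0.13773269] [ 0.68977812  0.08599448 -1.59094636] [-0.04517628  0.01423339  0.04044012]
```

Request:
move_arm --plan '[0, 1, 0, 0, 0, 0, 50, 0.1, 1, 0, 0, 0, 0, 50, 0, 1, 0, 0, 0, 0, 50, 0, 0, 0, 0, 0, 0, 50]'

```text
time: 7.4
eef_pos: [0.5927, 0.1183, 0.1377]
tcp_rot: [0.725, 0.688, 0.0, -0.0]
contact_force: [-0.2, 0.1, -2.5]
opening: 0.718
finger_force: 51.0
```

Request:
move_arm --plan '[0, 1, 0, 0, 0, 0, 50, 0.1, 1, 0, 0, 0, 0, 50, 0, 0, 0, 0, 0, 0, 50]'

```text
time: 7.7
eef_pos: [0.5928, 0.1203, 0.1377]
tcp_rot: [0.725, 0.688, -0.0, -0.0]
contact_force: [-0.6, 0.3, -2.5]
opening: 0.713
finger_force: 51.0
```

Request:
move_arm --plan '[0, 1, 0, 0, 0, 0, 50, 0.1, 1, 0, 0, 0, 0, 50, 0, 0, 0, 0, 0, 0, 50]'

```text
time: 8.0
eef_pos: [0.5929, 0.1222, 0.1377]
tcp_rot: [0.725, 0.688, 0.0, -0.0]
contact_force: [0.6, -0.6, -2.7]
opening: 0.72
finger_force: 51.0
```

Request:
move_arm --plan '[0, 1, 0, 0, 0, 0, 50, 0, 0, 0, 0, 0, 0, 50]'

```text
time: 8.2
eef_pos: [0.5929, 0.1232, 0.1377]
tcp_rot: [0.725, 0.688, 0.0, 0.0]
contact_force: [-0.3, 0.4, -2.3]
opening: 0.721
finger_force: 51.0
```

Request:
move_arm --plan '[0.1, 1, 0, 0, 0, 0, 50, 0, 0, 0, 0, 0, 0, 50]'

```text
time: 8.4
eef_pos: [0.593, 0.1242, 0.1377]
tcp_rot: [0.725, 0.688, 0.0, 0.0]
contact_force: [0.1, 0.3, -2.5]
opening: 0.719
finger_force: 51.0
```

Request:
move_arm --plan '[0, 0.7, 0, 0, 0, 0, 50, 0, 0, 0, 0, 0, 0, 50]'

```text
time: 8.6
eef_pos: [0.593, 0.1249, 0.1377]
tcp_rot: [0.725, 0.688, 0.0, -0.0]
contact_force: [-0.1, 1.0, -3.0]
opening: 0.713
finger_force: 51.0
```

Request:
move_arm --plan '[0, 0.7, 0, 0, 0, 0, 50, 0, 0, 0, 0, 0, 0, 50]'

```text
time: 8.8
eef_pos: [0.593, 0.1254, 0.1377]
tcp_rot: [0.725, 0.688, -0.0, 0.0]
contact_force: [1.0, -1.2, -1.8]
opening: 0.72
finger_force: 51.0
```

Request:
move_arm --plan '[0, 0.7, 0, 0, 0, 0, 50, 0, 0, 0, 0, 0, 0, 50]'

```text
time: 9.0
eef_pos: [0.593, 0.1255, 0.1378]
tcp_rot: [0.725, 0.688, -0.001, 0.0]
contact_force: [-0.7, -3.7, -1.7]
opening: 0.721
finger_force: 51.1
```

Request:
move_arm --plan '[0, 0.7, 0, 0, 0, 0, 50, 0, 0, 0, 0, 0, 0, 50]'

```text
time: 9.2
eef_pos: [0.593, 0.1255, 0.1378]
tcp_rot: [0.726, 0.688, -0.001, 0.001]
contact_force: [-1.1, -5.8, -1.3]
opening: 0.718
finger_force: 51.1
```

Contact is at the expected face position (wall at y≈0.168), so the head is inside the keyhole. I ease the pressure and slide down gently.

Request:
move_arm --plan '[0, -1, 0, 0, 0, 0, 50, 0, 0, -1.5, 0, 0, 0, 50, 0, 0, -1.5, 0, 0, 0, 50, 0, 0, 0, 0, 0, 0, 50]'

```text
time: 9.6
eef_pos: [0.5934, 0.1255, 0.1349]
tcp_rot: [0.726, 0.688, 0.0, 0.001]
contact_force: [-0.1, -4.5, -0.3]
opening: 0.721
finger_force: 51.3
```

Request:
move_arm --plan '[0, 0, -1, 0, 0, 0, 50, 0, 0, -1, 0, 0, 0, 50, 0, 0, 0, 0, 0, 0, 50]'

```text
time: 9.9
eef_pos: [0.5935, 0.1255, 0.1331]
tcp_rot: [0.725, 0.688, 0.0, 0.001]
contact_force: [0.0, -5.6, 0.0]
opening: 0.718
finger_force: 51.4
```

Request:
move_arm --plan '[0, -1, -1, 0, 0, 0, 50, 0, 0, -1, 0, 0, 0, 50, 0, 0, -1, 0, 0, 0, 50, 0, 0, 0, 0, 0, 0, 50]'

```text
time: 10.3
eef_pos: [0.5927, 0.1254, 0.1291]
tcp_rot: [0.725, 0.688, 0.0, -0.001]
contact_force: [0.3, -0.7, -2.7]
opening: 0.72
finger_force: 51.1
```

Request:
move_arm --plan '[0, 0, -1, 0, 0, 0, 50, 0, 0, -1, 0, 0, 0, 50, 0, 0, 0, 0, 0, 0, 50]'

```text
time: 10.6
eef_pos: [0.5926, 0.1253, 0.1273]
tcp_rot: [0.725, 0.688, -0.0, -0.001]
contact_force: [-0.1, -0.4, -3.1]
opening: 0.717
finger_force: 51.0
```

Request:
move_arm --plan '[0, 0, -1, 0, 0, 0, 50, 0, 0, -1, 0, 0, 0, 50, 0, 0, -1, 0, 0, 0, 50, 0, 0, 0, 0, 0, 0, 50]'

```text
time: 11.0
eef_pos: [0.5928, 0.125, 0.1244]
tcp_rot: [0.725, 0.688, -0.0, -0.0]
contact_force: [-0.4, -1.3, -2.0]
opening: 0.719
finger_force: 51.0
```

Request:
move_arm --plan '[0, 0, -0.7, 0, 0, 0, 50, 0, 0, -0.7, 0, 0, 0, 50, 0, 0, 0, 0, 0, 0, 50]'

```text
time: 11.3
eef_pos: [0.5929, 0.1249, 0.1232]
tcp_rot: [0.725, 0.688, -0.0, -0.0]
contact_force: [-0.0, 0.3, -1.9]
opening: 0.717
finger_force: 51.0
```

Request:
move_arm --plan '[0, 0, -0.7, 0, 0, 0, 50, 0, 0, 0, 0, 0, 0, 50]'

```text
time: 11.5
eef_pos: [0.5931, 0.1249, 0.1227]
tcp_rot: [0.726, 0.688, 0.0, 0.0]
contact_force: [-0.0, 0.2, -2.3]
opening: 0.716
finger_force: 51.0
```

Request:
move_arm --plan '[0, 0, -0.7, 0, 0, 0, 50, 0, 0, 0, 0, 0, 0, 50]'

```text
time: 11.7
eef_pos: [0.5932, 0.125, 0.1224]
tcp_rot: [0.725, 0.688, 0.0, 0.0]
contact_force: [-0.9, 0.2, -0.3]
opening: 0.718
finger_force: 51.3
```

Request:
move_arm --plan '[0, 0, -0.7, 0, 0, 0, 50, 0, 0, 0, 0, 0, 0, 50]'

```text
time: 11.9
eef_pos: [0.5933, 0.1249, 0.1221]
tcp_rot: [0.725, 0.688, 0.0, 0.0]
contact_force: [-2.7, -0.3, 3.2]
opening: 0.72
finger_force: 51.7
```

Request:
move_arm --plan '[-0.5, 0, -0.7, 0, 0, 0, 50, 0, 0, 0, 0, 0, 0, 50]'

```text
time: 12.1
eef_pos: [0.5933, 0.125, 0.1219]
tcp_rot: [0.725, 0.688, 0.001, 0.001]
contact_force: [-1.3, -0.1, 4.1]
opening: 0.719
finger_force: 51.9
```

Request:
move_arm --plan '[0, 0, -0.7, 0, 0, 0, 50, 0, 0, 0, 0, 0, 0, 50]'

```text
time: 12.3
eef_pos: [0.5933, 0.1249, 0.1218]
tcp_rot: [0.725, 0.688, 0.001, 0.001]
contact_force: [-3.6, -1.0, 7.6]
opening: 0.721
finger_force: 52.3
```

There is a firm stop 15.8 mm below the entry height, with side contact in the slot, so the bin is home. I set the wall to the face, take the load off, release and rise.

Request:
move_arm --plan '[0.3, 0.6, 0.8, 0, 0, 0, 50, 0, 0, 0, 0, 0, 0, 50, 0, 0, 0, 0, 0, 0, 66, 0, 0, 0, 0, 0, 0, 72, 0, 0, 0, 0, 0, 0, 80, 0, 0, 0, 0, 0, 0, 85, 0, 0, 0, 0, 0, 0, 85, 0, 0, 0, 0, 0, 0, 85]'

```text
time: 13.1
eef_pos: [0.5927, 0.1255, 0.1205]
tcp_rot: [0.725, 0.688, -0.0, -0.0]
contact_force: [-0.2, 0.3, -0.5]
opening: 0.997
finger_force: 0.0
```

Request:
move_arm --plan '[0, 0, 10, 0, 0, 0, 85, 0, 0, 20, 0, 0, 0, 85, 0, 0, 30, 0, 0, 0, 85, 0, 0, 40, 0, 0, 0, 85, 0, -20, 40, 0, 0, 0, 85, 0, -40, 10, 0, 0, 0, 85, 0, 0, 0, 0, 0, 0, 85, 0, 0, 0, 0, 0, 0, 85]'

```text
time: 13.9
eef_pos: [0.5929, 0.065, 0.2715]
tcp_rot: [0.726, 0.688, 0.001, 0.0]
contact_force: [-0.7, 0.6, 0.3]
opening: 0.994
finger_force: 0.0
```

Run:
```python
from h import *
W=snap("wrist","w6");S=snap("scene","s6")
print(W[0]["eef_pos"])
a=np.clip(W[1]["color"]*1.3,0,255).astype(np.uint8);a=cv2.resize(a,(400,300),interpolation=3)
b=cv2.resize(S[1]["color"],(400,300),interpolation=3)
c=cv2.resize(W[1]["color"][0:280,160:533],(400,300));d=cv2.resize(S[1]["color"][150:300,350:550],(400,300),interpolation=2)
im=np.vstack([np.hstack([a,b]),np.hstack([c,d])]);cv2.imwrite("pics/w6.png",im[:,:,::-1])
```

```text
[0.59286994 0.06500387 0.27152485]
```

View pics/w6.png

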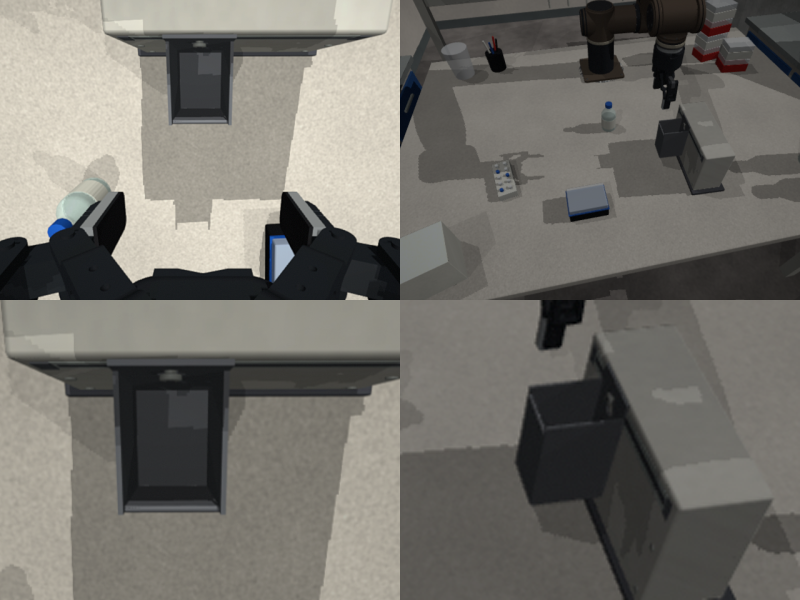

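The bin hangs flat on the pedestal with the stud head showing inside its back wall. The bottle, tip box and rack are where they were, and the gripper is clear.

```bash
python3 -c "
from plant import order;print(order.sign_off())"
```

```text
the job is handed in; nothing more can be done
None
```

The bin is hung on the stud and slid down to a firm stop at the home height, its back wall against the pedestal; I released it, moved the arm clear, left the bottle, tip box and rack untouched, and handed the job in at about 14 s.

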